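# Check two parts crates for the stamp and push the passed one to the dispatch line

### The job

One of the two blue parts crates carries a round white and green inspection stamp under its floor: check both, the left one first and then the right (as the robot faces them), by drawing the crate against the low stop strip with the fingertips and tipping it steeply up towards the robot on its near edge (to about 70 degrees, but not over onto its end), pausing there a moment while its underside shows, and letting it down gently. Then push the stamped crate along the bench, away from the robot, until its far edge stands on the yellow dispatch tape, square to it, and leave the other one standing flat by the strip. Only tip and push the crates, never lift one off the bench, and leave the other things alone.

Things in the scene. Friction and masses are not known exactly. Their poses are not given: they have to be found in the camera images.
- crate_a: open, empty blue plastic parts crate: 130 mm deep (its x), 170 mm wide (its y), 50 mm high, upright walls 4 mm thick, floor 6 mm and heavier; 0.35 kg, centre of mass 9 mm up. Origin at the centre of the underside, z up, x pointing away from the robot (within 0.3 rad). The crates look alike from above; either may be the left one
- crate_b: the other blue crate, same size, frame and look as crate_a. Once against the strip a crate drawn on by the inside of its near wall tips about its near lower edge; it falls back flat by itself from anything up to about 80 degrees
- crate_a_near (a point): middle of the near (robot side) lower edge of crate_a, on the underside
- crate_a_far (a point): middle of the far lower edge of crate_a, on the underside
- crate_b_near (a point): middle of the near (robot side) lower edge of crate_b, on the underside
- crate_b_far (a point): middle of the far lower edge of crate_b, on the underside
- stamp (a point): centre of the inspection stamp: a white disc of 68 mm with a green ring and tick, printed on the underside of one of the crates, 10 mm beyond the middle of the floor. It can be seen only while that crate is tipped steeply towards the robot, from beyond the bench
- strip: aluminium stop strip screwed to the bench on the robot's side of the crates: 600 mm long (its y), 18 mm deep, only 5 mm high. Origin at bench level in the middle of its far face, which stops the crates' near edges; x points away from the robot, square to the strip, y to the left. The crates start 20 to 35 mm beyond it, a little askew
- line: yellow dispatch tape on the bench beyond the crates: 40 mm wide (its x), 600 mm long (its y), parallel to the strip, flat. Origin at its middle, x pointing away from the robot
- screwdriver: a screwdriver, 170 mm long, lying between the two crates (bystander). Origin at its middle on the bench
- contactor: a black and cream contactor, 78 x 45 x 80 mm high, to the right (bystander). Origin under its centre
- capacitor: an upright aluminium motor capacitor, 45 mm across, 100 mm high, to the left (bystander). Origin under its centre
- meter: a yellow multimeter, 150 x 75 x 40 mm, lying flat to the left (bystander). Origin under its centre
- tape_roll: a roll of red insulating tape, 84 mm across, 19 mm high, on the robot's side of the strip (bystander). Origin under its centre
- terminals: a white terminal block, 30 x 100 x 32 mm high, on the robot's side of the strip (bystander). Origin under its centre
Mind the look-alikes: they are no part of the job. Leave any orange or turquoise look-alike of the crate_a alone.

How it is judged:
On the way, in this order (a step that is already met when the one before it is completed fails the run):
1. the left-hand crate is tipped steeply up on its near edge (over 54 degrees) for a moment (((y of crate_a in the frame of strip above 0 m and angle between crate_a's own z axis and vertical above 0.95 rad and height (world z) of crate_a_far above 0.1 m) or (y of crate_b in the frame of strip above 0 m and angle between crate_b's own z axis and vertical above 0.95 rad and height (world z) of crate_b_far above 0.1 m))), for 0.3 s.
2. the right-hand crate is tipped steeply up on its near edge (over 54 degrees) for a moment (((y of crate_a in the frame of strip below 0 m and angle between crate_a's own z axis and vertical above 0.95 rad and height (world z) of crate_a_far above 0.1 m) or (y of crate_b in the frame of strip below 0 m and angle between crate_b's own z axis and vertical above 0.95 rad and height (world z) of crate_b_far above 0.1 m))), for 0.3 s.
3. the stamped crate stands flat with its far edge on the yellow tape (x of crate_a_far in the frame of line between -0.02 and 0.02 m and angle between crate_a's own z axis and vertical below 0.06 rad), for 0.2 s.
At the end, for the whole second after the job is handed in: the stamped crate stands flat and still with the middle of its far edge on the tape (within 20 mm of the tape's centre line) and square to it within 10 degrees; the other crate stands flat and still with its near edge within 60 mm of the strip (all of step 3 and angle between the x axis of crate_a and the x axis of line, either way round below 0.17 rad and linear speed of each of crate_a, crate_b below 0.01 m/s and x of crate_b_near in the frame of strip below 0.06 m and angle between crate_b's own z axis and vertical below 0.06 rad); the robot touches nothing.
It fails at once if a crate is lifted: its near lower edge rises over 25 mm (height (world z) of any of crate_a_near, crate_b_near above 0.025 m).
It fails at once if a crate goes over onto its end (angle between any of crate_a, crate_b's own z axis and vertical above 1.5 rad).
It fails at once if a crate is dropped instead of being let down (turns faster than 4.5 rad/s) (angular speed of any of crate_a, crate_b above 4.5 rad/s).
It fails at once if one of the other things is disturbed (moved over 20 mm) (distance of any of screwdriver, contactor, capacitor, meter, tape_roll, terminals from where it was at the start of the episode above 0.02 m).
It also fails if it takes over 66 s, if anything falls off the work surface, if the arm or the gripper's body presses on something with over 40 N, if the wrist force passes 120 N, or if a joint passes its speed limit or range.

### The arm

A 6-joint arm with a two-finger parallel gripper is mounted at the origin on the work surface. World frame = base frame: x ahead of the robot, y to its left, z up, the work surface at z = 0. Lengths are in m, angles in rad, forces in N, time in s.
With the tool pointing down it reaches from about 0.35 to 0.85 m from the base axis. Payload 8.1 kg.
Tool frame: the origin (TCP) lies at the very end of the fingers, on their centre line; the grasp point (between the pads) lies 19 mm behind it; z points along the fingers, y is the line along which they close (so a half turn about z gives the same grasp; the last joint's range is limited). The gripper opens to 93 mm and grips with 3 to 60 N. Pads are 15 mm wide; open, the fingers measure 128 mm over their backs; the gripper's body (75 mm by 188 mm) begins 65 mm behind the grasp point.
Start: joints at [1.135, 0.13, 1.488, -0, 1.523, -0.085], TCP at [0.206, 0.563, 0.219] pointing down, gripper open.
Joint ranges: [-2.96, 2.96], [-0.89, 2.26], [0.02, 2.5], [-1.34, 4.48], [0, 2.73], [-2.66, 2.66]. Speed limits (rad/s): [2.39, 2.39, 2.79, 3.14, 3.14, 3.14].

### API

Orientations are given as a rotation vector (axis times angle).
In Python, from plant import read_state, eyes, workorder gives the robot as it stands. The module is installed in compiled form; this text tells all that it offers.
- The arm moves only by the tool play_rows, never from a script. Its argument "targets" is one flat list of numbers, 4 for each row, row after row: the shift along the tool's x, y, z in cm, then the turn about the tool's z in degrees. In form: [dx, dy, dz, roll, dx, dy, dz, roll, ...]. A call has 1 to 8 rows; each row is the pose to reach, as a shift and turn from the pose commanded when the call began, along the tool's axes at that moment; what a row does not reach only later rows make up. A row lasts 1/12 s, in which the tool goes at most 41.7 mm and 7.16 degrees, less where a joint would pass 70% of its speed; a pose out of reach is approached as far as the arm can. A call with a gripper value outside its range is refused whole. "grip" is the finger opening in cm, from 0 to 9.3, set as the call begins (left out, the last holds). The fingers move at their own pace and stop on an object; "grip_force" is the grip in N (left out, the last holds). Time passes only in rows, so rows that repeat a pose let the fingers close. It gives the time, the measured TCP pose, the force, the opening and the grip force at its end, in the units of the state.
- read_state(): the state, without advancing time (a new reading comes with each control period).
- eyes.read_camera(name): name is "scene" or "top"; returns a dict with "image" (420x560x3 uint8, red, green, blue), "vfov" (degrees; the focal length in pixels is half the picture's height over the tangent of half this angle, whatever the lens; pixels are square), "cx", "cy" (the principal point, pixels), "cam_to_world" (4x4, takes a point from camera to world coordinates). Camera axes: x right, y up, looking along -z (the intrinsics and any distortion apply to the point x, -y, -z); pixel columns grow to the right and rows downward; lengths in m; the calibration is good to about 2 mm. A picture is of the moment at which its call begins. There is no depth.
- workorder.close_job(): hands the job in; it is judged then, once.
The state is a dict: "t": time; "q": joint angles; "dq": joint speeds; "joint_torque": joint torques, N m; "tool_pos": TCP position; "orientation": TCP orientation; "force": force on the tool from outside, world axes, zero at the start; "wrist_torque": the same for the moment, N m; "opening": finger opening in m; "gripper_force": force on a finger pad.
Only numpy, scipy, OpenCV 4.12 (cv2) and the standard library are available. Lean on these libraries where they do the work, as an engineer would, in place of code of your own. Each camera call takes 0.05 s, during which the arm holds its last target. There are 200 camera calls.

## Working session

There is one attempt and no reset: what is moved stays moved. The work goes in short steps, Python scripts to look and compute and a tool call to move; the robot and the scene stay as the last step left them, time stands still between calls to the robot, and variables do not carry over. Pictures are saved under pics/ and viewed, at most 10 in all, crops included, and the job is handed in when it is done.

Besides the shell and the picture viewer there is one more tool, called after "Call:" by a JSON object that holds its "name" and its "arguments", one argument or row to a line. play_rows: Moves the arm, as the interface text tells. Its arguments: {"type":"object","properties":{"targets":{"type":"array"},"grip":{"type":"number"},"grip_force":{"type":"number"}},"required":["targets"]}

```bash
mkdir -p pics
cat > h.py <<'E'
import numpy as np, cv2
from scipy.spatial.transform import Rotation as R
from plant import read_state, eyes, workorder
def cam(n):
    return eyes.read_camera(n)
def ray(c,u,v):
    h=c["image"].shape[0]; f=h/2/np.tan(np.radians(c["vfov"])/2)
    d=np.array([(u-c["cx"])/f,-(v-c["cy"])/f,-1]); T=np.array(c["cam_to_world"])
    return T[:3,3],T[:3,:3]@d
def pt(c,u,v,z=0):
    o,d=ray(c,u,v); return o+d*(z-o[2])/d[2]
def proj(c,p):
    h=c["image"].shape[0]; f=h/2/np.tan(np.radians(c["vfov"])/2); T=np.array(c["cam_to_world"])
    q=T[:3,:3].T@(np.array(p)-T[:3,3]); return c["cx"]+f*q[0]/-q[2], c["cy"]-f*q[1]/-q[2]
def save(n,im): cv2.imwrite("pics/"+n,im[:,:,::-1])
E
python3 - <<'E'
from h import *
s=read_state();print(s["t"],s["tool_pos"],s["orientation"],R.from_rotvec(s["orientation"]).as_matrix().round(3))
for n in("top","scene"):
    c=cam(n);save(n+"0.png",c["image"]);print(n,c["vfov"],c["cx"],c["cy"],{k:v for k,v in c.items() if k not in("image",)}.keys(),np.array(c["cam_to_world"]).round(3).tolist())
E
```

```text
0.0 [0.20592801 0.56296632 0.2176187 ] [-5.48155422e-01 -3.09296145e+00  2.69346205e-03] [[-0.939  0.344 -0.001]
 [ 0.344  0.939 -0.002]
 [ 0.    -0.002 -1.   ]]
top 48.97231104427432 283.7407701979025 206.78871780923 dict_keys(['vfov', 'cx', 'cy', 'cam_to_world']) [[-0.028, 0.995, -0.092, 0.451], [-1.0, -0.028, 0.001, 0.01], [-0.001, 0.092, 0.996, 1.152], [0.0, 0.0, 0.0, 1.0]]
scene 57.09788795892142 277.54728091350705 204.63803681231997 dict_keys(['vfov', 'cx', 'cy', 'cam_to_world']) [[-0.498, -0.583, 0.642, 1.196], [0.867, -0.335, 0.369, 0.38], [0.0, 0.74, 0.672, 0.749], [0.0, 0.0, 0.0, 1.0]]
```

View pics/top0.png

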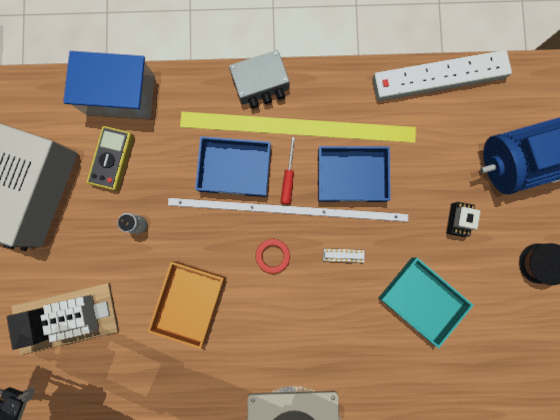

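View pics/scene0.png

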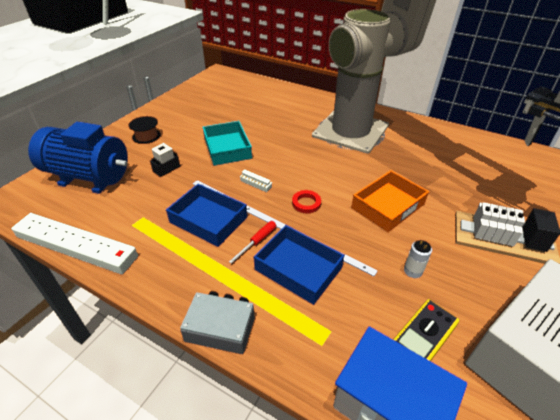

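Top view: the blue open crates are at (234,167) on the left and (354,174) on the right. The strip runs (170,202)-(407,217), the tape (182,120)-(415,134), and the screwdriver is at (289,172). The look-alikes are orange at (187,304) and turquoise at (425,301). The closed blue box at (105,80) is solid and not by the strip, so it isn't a crate either.

```bash
cat >> h.py <<'E'
from scipy.optimize import minimize
def corners(p):
    x,y,a=p; r=np.array([[np.cos(a),-np.sin(a)],[np.sin(a),np.cos(a)]])
    return [(*(np.array([x,y])+r@np.array([sx*.065,sy*.085])),z) for sx in(-1,1) for sy in(-1,1) for z in(0,.05)]
def bluemask(c,box):
    hsv=cv2.cvtColor(c["image"],cv2.COLOR_RGB2HSV); m=cv2.inRange(hsv,(105,120,30),(125,255,255))
    k=np.zeros_like(m); k[box[1]:box[3],box[0]:box[2]]=m[box[1]:box[3],box[0]:box[2]]
    return k
def fitcrate(c,box,p0):
    m=bluemask(c,box); cs,_=cv2.findContours(m,cv2.RETR_EXTERNAL,cv2.CHAIN_APPROX_NONE)
    P=cv2.convexHull(np.vstack([k for k in cs if cv2.contourArea(k)>100]))
    big=np.zeros((1680,2240),np.uint8); M=cv2.fillConvexPoly(big.copy(),(P*4+2).astype(np.int32),1)
    def cost(p):
        h=cv2.convexHull(np.array([proj(c,q) for q in corners(p)],np.float32)*4+2)
        return np.count_nonzero(cv2.fillConvexPoly(big.copy(),h.astype(np.int32),1)!=M)/np.count_nonzero(M)
    p0=np.array(p0,float); sim=np.array([p0]+[p0+d for d in np.diag([.02,.02,.15])])
    r=minimize(cost,p0,method="Nelder-Mead",options=dict(initial_simplex=sim,xatol=1e-4,fatol=1e-5))
    return r.x,r.fun
E
python3 - <<'E'
from h import *
c=cam("top");I=c["image"]
for n,box in(("L",(185,125,281,210)),("R",(305,132,402,214))):
    u,v=(box[0]+box[2])/2,(box[1]+box[3])/2
    print(n,fitcrate(c,box,(*pt(c,u,v,.025)[:2],0)))
hsv=cv2.cvtColor(I,cv2.COLOR_RGB2HSV)
def linefit(m,z):
    v,u=np.nonzero(m); P=np.array([pt(c,a,b,z)[:2] for a,b in zip(u,v)])
    mu=P.mean(0); w,V=np.linalg.eigh(np.cov((P-mu).T)); d=V[:,1]*np.sign(V[1,1]); n=np.array([d[1],-d[0]])
    o=(P-mu)@n; t=(P-mu)@d; return mu,d,n,np.percentile(o,[1,50,99]),t.min(),t.max()
m=cv2.inRange(hsv,(22,120,120),(35,255,255)); k=np.zeros_like(m);k[105:148,175:425]=m[105:148,175:425]
print("tape",linefit(k,0))
m=cv2.inRange(hsv,(0,0,150),(180,60,255)); k=np.zeros_like(m)
for u in range(165,412):
    v=int(202+(u-170)*15/237); k[v-8:v+9,u]=m[v-8:v+9,u]
print("strip",linefit(k,.005))
hs=[(n,pt(c,*uv,z).round(3)) for n,uv,z in(("sdtip",(293,138),0.003),("sdend",(287,203),.01),("tape",(272,256),.019),("term",(344,256),.03),("cap",(128,222),.1),("meter",(110,158),.04),("box",(260,78),.05))]
print(hs)
E
```

```text
L (array([ 0.65622941,  0.12797545, -0.10614768]), np.float64(0.045291620554665436))
R (array([ 0.63124608, -0.16528688, -0.05041678]), np.float64(0.059427623392783076))
tape (array([ 0.76149716, -0.03256061]), array([0.09606074, 0.99537547]), array([ 0.99537547, -0.09606074]), array([-2.05036884e-02, -3.87025029e-05,  2.05833903e-02]), np.float64(-0.3000204877671052), np.float64(0.30128430461854244))
strip (array([ 0.55049148, -0.00069758]), array([0.09614192, 0.99536764]), array([ 0.99536764, -0.09614192]), array([-9.81187520e-03,  6.58384238e-05,  9.24207285e-03]), np.float64(-0.2987075972744219), np.float64(0.30065930391271173))
[('sdtip', array([ 0.731, -0.02 ,  0.003])), ('sdend', array([0.565, 0.   , 0.01 ])), ('tape', array([0.435, 0.041, 0.019])), ('term', array([ 0.431, -0.134,  0.03 ])), ('cap', array([0.523, 0.366, 0.1  ])), ('meter', array([0.685, 0.431, 0.04 ])), ('box', array([0.873, 0.058, 0.05 ]))]
```

Call:
{"name": "play_rows", "arguments": {
  "targets": [-55.4, -25.9, 0, -14.6, -55.4, -25.9, 0, -14.6, -55.4, -25.9, 0, -14.6, -55.4, -25.9, 0, -14.6, -55.4, -25.9, 0, -14.6, -55.4, -25.9, 0, -14.6, -55.4, -25.9, 0, -14.6, -55.4, -25.9, 0, -14.6],
  "grip": 9.3
}}

```text
t: 0.82
tool_pos: [0.4391, 0.3285, 0.2185]
orientation: [-0.15, -3.138, 0.0]
force: [0.3, -0.1, 0.5]
opening: 0.0934
gripper_force: 0.0
```

```bash
cat >> h.py <<'E'
S=np.array([.5505,-.0007]); n=np.array([.9954,-.0961]); d=np.array([.0961,.9954])
def uw(p): p=np.array(p[:2])-S; return np.array([p@n-.009,p@d])
def tw(u,w): return S+(u+.009)*n+w*d
def st():
    s=read_state(); r=R.from_rotvec(s["orientation"]).as_matrix(); p=np.array(s["tool_pos"])
    print("t",round(s["t"],2),"uwz mm",(uw(p)*1e3).round(1),round(p[2]*1e3,1),"yaw err deg",round(np.degrees(np.arctan2(r[1,1],r[0,1])-np.arctan2(d[1],d[0])),2),"tilt",r[:2,2].round(4),"F",np.array(s["force"]).round(1)); return p,r
def go(u,w,z):
    p,r=st(); t=np.array([*tw(u,w),z]); print("cm",(r.T@(t-p)*100).round(2))
E
python3 -c "
from h import *
go(.065,.138,.1)"
```

```text
t 0.82 uwz mm [-151.5  317. ] 218.5 yaw err deg 0.02 tilt [-0.0001 -0.0001] F [ 0.3 -0.1  0.5]
cm [-21.65 -17.91  11.85]
```

Call:
{"name": "play_rows", "arguments": {
  "targets": [-21.6, -17.9, 0, 0, -21.6, -17.9, 0, 0, -21.6, -17.9, 0, 0, -21.6, -17.9, 0, 0, -21.6, -17.9, 0, 0, -21.6, -17.9, 0, 0, -21.6, -17.9, 0, 0, -21.6, -17.9, 4, 0]
}}

```text
t: 1.48
tool_pos: [0.6444, 0.1266, 0.1874]
orientation: [0.158, 3.122, 0.001]
force: [2.5, 1.2, 2.1]
opening: 0.0925
gripper_force: 0.0
```

```bash
python3 -c "
from h import *
go(.065,.138,.042)"
```

```text
t 1.48 uwz mm [ 72.3 135.8] 187.4 yaw err deg -0.27 tilt [ 0.0158 -0.0001] F [2.5 1.2 2.1]
cm [ 0.95  0.2  14.52]
```

Call:
{"name": "play_rows", "arguments": {
  "targets": [0.7, 0.2, 3, 0, 0.7, 0.2, 6, 0, 0.7, 0.2, 8, 0, 0.7, 0.2, 10, 0, 0.7, 0.2, 10, 0, 0.7, 0.2, 10, 0]
}}

```text
t: 1.98
tool_pos: [0.6278, 0.1339, 0.0771]
orientation: [-0.151, -3.134, 0.001]
force: [0.1, 0.0, -0.1]
opening: 0.0931
gripper_force: 0.0
```

```bash
python3 -c "
from h import *
go(.065,.138,.042)"
```

```text
t 1.98 uwz mm [ 55.  141.4] 77.1 yaw err deg 0.01 tilt [-0.0037 -0.0005] F [ 0.1  0.  -0.1]
cm [-1.01 -0.34  3.51]
```

Call:
{"name": "play_rows", "arguments": {
  "targets": [0, 0, 1.2, 0, 0, 0, 2.4, 0, 0, 0, 3.5, 0, 0, 0, 3.5, 0, 0, 0, 3.5, 0]
}}

```text
t: 2.4
tool_pos: [0.6283, 0.134, 0.0425]
orientation: [-0.151, -3.136, 0.001]
force: [0.6, -0.6, -0.4]
opening: 0.0931
gripper_force: 0.0
```

```bash
python3 -c "
from h import *
go(.0125,.138,.042)"
```

```text
t 2.4 uwz mm [ 55.5 141.6] 42.5 yaw err deg 0.02 tilt [-0.0022 -0.0003] F [ 0.6 -0.6 -0.4]
cm [ 4.3  -0.36  0.06]
```

Call:
{"name": "play_rows", "arguments": {
  "targets": [0.5, 0, 0, 0, 1.1, 0, 0, 0, 1.7, 0, 0, 0, 2.3, 0, 0, 0, 2.9, 0, 0, 0, 3.4, 0, 0, 0, 3.9, 0, 0, 0, 3.9, 0, 0, 0]
}}

```text
t: 3.07
tool_pos: [0.5896, 0.138, 0.0439]
orientation: [-0.15, -3.138, -0.0]
force: [-1.3, -0.0, -0.2]
opening: 0.093
gripper_force: 0.0
```

Run:
```python
from h import *
go(.0125,.138,.042)
c=cam("top"); x,f=fitcrate(c,(185,125,281,225),(.645,.129,-.1)); print(x,f,uw(x))
c=cam("scene"); save("s1.png",cv2.resize(c["image"][150:340,150:430],None,fx=2.5,fy=2.5))
```

```text
t 3.07 uwz mm [ 16.6 141.9] 43.9 yaw err deg 0.03 tilt [-0.0002  0.0001] F [-1.3 -0.  -0.2]
cm [ 0.41 -0.39  0.19]
[ 0.63865318  0.05301386 -0.46991791] 5.50318670985268 [0.07358578 0.06193829]
```

View pics/s1.png

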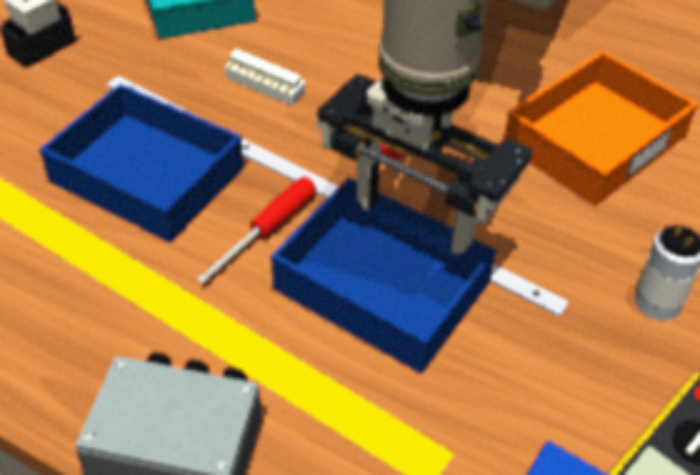

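The fingers are inside the near wall of the left crate, which has come up to the strip; everything else stands as it was. Now I start the tip.

Call:
{"name": "play_rows", "arguments": {
  "targets": [0.5, 0, 0.2, 0, 1.0, 0, 0.2, 0, 1.5, 0, 0.25, 0, 1.95, 0, 0.4, 0, 2.4, 0, 0.55, 0, 2.75, 0, 0.85, 0, 3.1, 0, 1.15, 0, 3.1, 0, 1.15, 0]
}}

```text
t: 3.83
tool_pos: [0.5596, 0.141, 0.0323]
orientation: [0.151, 3.137, 0.0]
force: [3.2, 0.7, 3.3]
opening: 0.0931
gripper_force: 2.4
```

Run:
```python
from h import *
st()
c=cam("scene"); save("s2.png",cv2.resize(c["image"][150:340,150:430],None,fx=2.5,fy=2.5))
```

```text
t 3.83 uwz mm [-13.5 141.9] 32.3 yaw err deg 0.01 tilt [0.0009 0.0003] F [3.2 0.7 3.3]
```

View pics/s2.png

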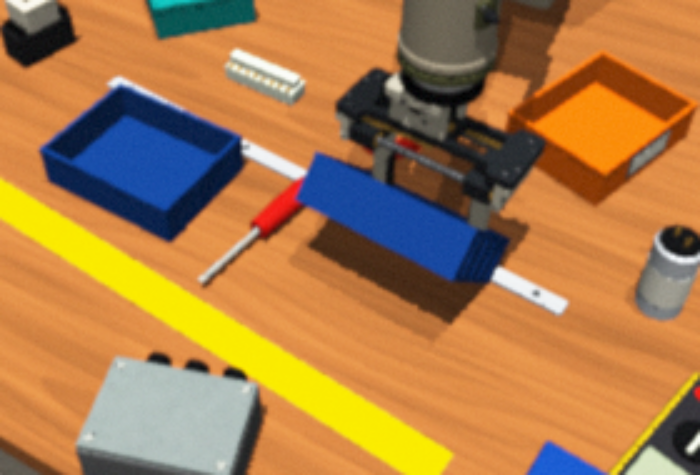

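Left crate tips cleanly at about 45°; its underside at (390,215) in the crop is starting to face the camera. I continue to about 62°.

Call:
{"name": "play_rows", "arguments": {
  "targets": [0.2, 0, 0.25, 0, 0.4, 0, 0.5, 0, 0.45, 0, 0.7, 0, 0.45, 0, 0.9, 0, 0.45, 0, 1.0, 0, 0.45, 0, 1.0, 0]
}}

```text
t: 4.38
tool_pos: [0.5582, 0.1414, 0.025]
orientation: [0.15, 3.132, 0.001]
force: [2.4, -1.3, 13.6]
opening: 0.093
gripper_force: 6.2
```

```bash
cat >> h.py <<'E'
def tiltpts(u,w,th,yaw=0):
    o=[]
    for x in(0,.13):
        for y in(-.085,.085):
            for z in(0,.05):
                X=x*np.cos(th)-z*np.sin(th); Z=x*np.sin(th)+z*np.cos(th)
                o.append([*tw(u+X*np.cos(yaw)-y*np.sin(yaw),w+X*np.sin(yaw)+y*np.cos(yaw)),Z])
    return o
def fittilt(c,box,u,w,th):
    m=bluemask(c,box); cs,_=cv2.findContours(m,cv2.RETR_EXTERNAL,cv2.CHAIN_APPROX_NONE)
    P=cv2.convexHull(np.vstack([k for k in cs if cv2.contourArea(k)>60]))
    big=np.zeros((1680,2240),np.uint8); M=cv2.fillConvexPoly(big.copy(),(P*4+2).astype(np.int32),1)
    def cost(p):
        h=cv2.convexHull(np.array([proj(c,q) for q in tiltpts(*p)],np.float32)*4+2)
        return np.count_nonzero(cv2.fillConvexPoly(big.copy(),h.astype(np.int32),1)!=M)/np.count_nonzero(M)
    p0=np.array([u,w,th]); sim=np.array([p0]+[p0+e for e in np.diag([.01,.01,.2])])
    r=minimize(cost,p0,method="Nelder-Mead",options=dict(initial_simplex=sim,xatol=1e-4,fatol=1e-5))
    hsv=cv2.cvtColor(c["image"],cv2.COLOR_RGB2HSV)[box[1]:box[3],box[0]:box[2]]
    g=cv2.inRange(hsv,(45,80,40),(85,255,255)); 
    print("u,w mm",r.x[:2]*1e3,"tilt deg",np.degrees(r.x[2]).round(1),"cost",round(r.fun,3),"green px",np.count_nonzero(g))
E
python3 - <<'E'
from h import *
st()
c=cam("scene"); fittilt(c,(255,200,360,300),.008,.138,1.0)
save("s3.png",cv2.resize(c["image"][150:340,150:430],None,fx=2.5,fy=2.5))
E
```

```text
t 4.38 uwz mm [-15.  142.2] 25.0 yaw err deg 0.01 tilt [0.0059 0.0005] F [ 2.4 -1.3 13.6]
u,w mm [  3.57233327 138.23087592] tilt deg 57.4 cost 0.031 green px 0
```

View pics/s3.png

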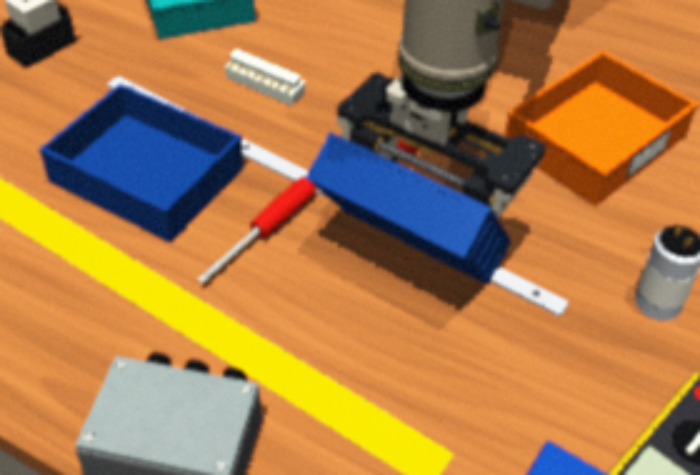

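Plain blue underside at crop (405,195), with no stamp seen. I tip it slightly further for margin and hold.

Call:
{"name": "play_rows", "arguments": {
  "targets": [0.1, 0, 0.05, 0, 0.2, 0, 0.1, 0, 0.3, 0, 0.2, 0, 0.3, 0, 0.2, 0, 0.3, 0, 0.2, 0, 0.3, 0, 0.2, 0]
}}

```text
t: 4.93
tool_pos: [0.5577, 0.1415, 0.0248]
orientation: [0.15, 3.127, 0.002]
force: [6.3, -2.3, 18.3]
opening: 0.0932
gripper_force: 8.6
```

Run:
```python
from h import *
st()
c=cam("scene"); fittilt(c,(255,190,360,300),.008,.138,1.0)
st()
```

```text
t 4.93 uwz mm [-15.5 142.3] 24.8 yaw err deg 0.01 tilt [0.011  0.0005] F [ 6.3 -2.3 18.3]
u,w mm [  3.7495764  139.22106578] tilt deg 57.8 cost 0.033 green px 0
t 4.98 uwz mm [-15.5 142.3] 24.8 yaw err deg 0.01 tilt [0.011  0.0005] F [ 5.2 -2.4 18.1]
```

Call:
{"name": "play_rows", "arguments": {
  "targets": [0, 0, -0.1, 0, 0, 0, -0.2, 0, 0, 0, -0.3, 0, 0, 0, -0.3, 0]
}}

```text
t: 5.32
tool_pos: [0.5559, 0.1416, 0.0257]
orientation: [0.151, 3.131, 0.002]
force: [6.6, -0.6, 7.0]
opening: 0.0931
gripper_force: 5.1
```

Run:
```python
from h import *
st()
c=cam("scene"); fittilt(c,(255,190,360,300),.008,.138,1.0)
print(read_state()["wrist_torque"])
im=c["image"].copy();
```

```text
t 5.32 uwz mm [-17.3 142.2] 25.7 yaw err deg -0.0 tilt [0.0074 0.0007] F [ 6.6 -0.6  7. ]
u,w mm [  4.26992467 140.45996779] tilt deg 58.9 cost 0.032 green px 0
[-0.09241036 -1.54178354 -0.00587556]
```

Call:
{"name": "play_rows", "arguments": {
  "targets": [0.1, 0, 0, 0, 0.2, 0, 0.05, 0, 0.3, 0, 0.1, 0, 0.3, 0, 0.1, 0, 0.3, 0, 0.1, 0, 0.3, 0, 0.1, 0]
}}

```text
t: 5.87
tool_pos: [0.5546, 0.1418, 0.0258]
orientation: [0.151, 3.127, 0.002]
force: [10.8, -0.4, 9.0]
opening: 0.0929
gripper_force: 6.4
```

Run:
```python
from h import *
st()
c=cam("scene"); fittilt(c,(255,190,360,300),.008,.138,1.0)
```

```text
t 5.87 uwz mm [-18.6 142.3] 25.8 yaw err deg 0.0 tilt [0.0109 0.0006] F [10.8 -0.4  9. ]
u,w mm [  3.75033197 138.8542501 ] tilt deg 59.7 cost 0.027 green px 0
```

Call:
{"name": "play_rows", "arguments": {
  "targets": [-0.6, 0, -0.4, 0, -0.8, 0, -0.7, 0, -0.95, 0, -1.0, 0, -1.3, 0, -1.3, 0, -1.7, 0, -1.6, 0, -2.15, 0, -1.75, 0, -2.6, 0, -1.85, 0, -3.05, 0, -1.9, 0]
}}

```text
t: 6.58
tool_pos: [0.5813, 0.1388, 0.0424]
orientation: [0.151, 3.135, 0.0]
force: [5.0, -1.0, 6.6]
opening: 0.0931
gripper_force: 3.4
```

Run:
```python
from h import *
st()
c=cam("scene"); fittilt(c,(230,190,370,320),.0,.138,.1)
```

```text
t 6.58 uwz mm [  8.2 141.8] 42.4 yaw err deg 0.01 tilt [ 0.0027 -0.    ] F [ 5.  -1.   6.6]
u,w mm [  8.21580506 137.56307203] tilt deg 14.7 cost 0.313 green px 0
```

Call:
{"name": "play_rows", "arguments": {
  "targets": [-0.2, 0, 0, 0, -0.5, 0, 0, 0, -0.8, 0, 0, 0, -1.3, 0, 0, 0, -2.0, 0, -1.5, 0, -3.0, 0, -4.5, 0, -4.0, 0, -7.5, 0, -5.2, -2, -9.0, 0]
}}

```text
t: 7.3
tool_pos: [0.6299, 0.1168, 0.1338]
orientation: [0.146, 3.138, 0.003]
force: [1.1, -0.5, 0.8]
opening: 0.0931
gripper_force: 0.0
```

Call:
{"name": "play_rows", "arguments": {
  "targets": [0, -4, 0, 0, 0, -8, 0, 0, 0, -12, 0, 0, 0, -16, 0, 0, 0, -20, 0, 0, 0, -24, 0, 0, 0, -27.8, 0, 0, 0, -27.8, 0, 0]
}}

```text
t: 7.97
tool_pos: [0.6004, -0.1692, 0.1298]
orientation: [-0.159, -3.134, 0.003]
force: [-0.4, 1.5, 0.0]
opening: 0.0932
gripper_force: 0.0
```

Run:
```python
from h import *
c=cam("top"); 
x,f=fitcrate(c,(185,125,281,225),(.632,.13,-.1)); print(x,f,uw(x))
go(.06,-.156,.042)
```

```text
[ 0.63839225  0.13200577 -0.06288422] 0.16048566337870354 [0.06573492 0.14054177]
t 8.02 uwz mm [  57.1 -159.7] 129.8 yaw err deg -0.27 tilt [-0.0031  0.0005] F [-0.1  0.5  0.6]
cm [-0.31  0.37  8.78]
```

Call:
{"name": "play_rows", "arguments": {
  "targets": [-0.2, 0.3, 2, 0, -0.2, 0.3, 4, 0, -0.2, 0.3, 6, 0, -0.2, 0.3, 7.5, 0, -0.2, 0.3, 8.7, 0, -0.2, 0.3, 8.7, 0, -0.2, 0.3, 8.7, 0]
}}

```text
t: 8.6
tool_pos: [0.6042, -0.1588, 0.0431]
orientation: [-0.149, -3.135, -0.002]
force: [0.5, -1.4, 0.6]
opening: 0.0931
gripper_force: 0.0
```

Run:
```python
from h import *
go(.0165,-.156,.042)
```

```text
t 8.6 uwz mm [  59.6 -152.2] 43.1 yaw err deg 0.06 tilt [-0.0025  0.0011] F [ 0.5 -1.4  0.6]
cm [ 4.31 -0.38  0.12]
```

Call:
{"name": "play_rows", "arguments": {
  "targets": [0.6, 0, 0, 0, 1.2, 0, 0, 0, 1.8, 0, 0, 0, 2.4, 0, 0, 0, 3.0, 0, 0, 0, 3.6, 0, 0, 0, 4.3, 0, 0, 0, 4.3, 0, 0, 0]
}}

```text
t: 9.27
tool_pos: [0.5611, -0.1558, 0.0444]
orientation: [-0.151, -3.138, 0.0]
force: [-0.3, 0.0, -0.8]
opening: 0.0927
gripper_force: 0.0
```

Run:
```python
from h import *
st()
```

```text
t 9.27 uwz mm [  16.5 -153.4] 44.4 yaw err deg -0.0 tilt [-0.0001 -0.0002] F [-0.3  0.  -0.8]
```

Call:
{"name": "play_rows", "arguments": {
  "targets": [0.5, 0, 0.05, 0, 1.0, 0, 0.05, 0, 1.5, 0, 0.1, 0, 2.0, 0, 0.25, 0, 2.45, 0, 0.45, 0, 2.85, 0, 0.75, 0, 3.25, 0, 1.05, 0, 3.25, 0, 1.05, 0]
}}

```text
t: 9.93
tool_pos: [0.5288, -0.1526, 0.0331]
orientation: [-0.151, -3.137, -0.0]
force: [2.0, -1.0, 3.6]
opening: 0.0934
gripper_force: 2.0
```

Run:
```python
from h import *
st()
c=cam("scene"); fittilt(c,(150,160,250,260),.005,-.156,.75)
```

```text
t 9.93 uwz mm [ -16.  -153.3] 33.1 yaw err deg 0.01 tilt [-0.0011  0.0001] F [ 2.  -1.   3.6]
u,w mm [   6.72649646 -160.92102521] tilt deg 49.3 cost 0.107 green px 2
```

Call:
{"name": "play_rows", "arguments": {
  "targets": [0.2, 0, 0.25, 0, 0.4, 0, 0.5, 0, 0.6, 0, 0.7, 0, 0.75, 0, 0.8, 0, 0.85, 0, 0.85, 0, 0.85, 0, 0.85, 0, 0.85, 0, 0.85, 0, 0.85, 0, 0.85, 0]
}}

```text
t: 10.65
tool_pos: [0.5233, -0.1522, 0.0264]
orientation: [0.15, 3.134, -0.001]
force: [5.1, 1.3, 6.1]
opening: 0.093
gripper_force: 4.9
```

Run:
```python
from h import *
st()
c=cam("scene"); fittilt(c,(150,150,250,260),.005,-.156,1.0)
save("s4.png",cv2.resize(c["image"][120:320,120:400],None,fx=2.5,fy=2.5))
```

```text
t 10.65 uwz mm [ -21.5 -153.4] 26.4 yaw err deg 0.04 tilt [ 0.0039 -0.0009] F [5.1 1.3 6.1]
u,w mm [   0.59829042 -167.11088659] tilt deg 61.2 cost 0.099 green px 27
```

View pics/s4.png

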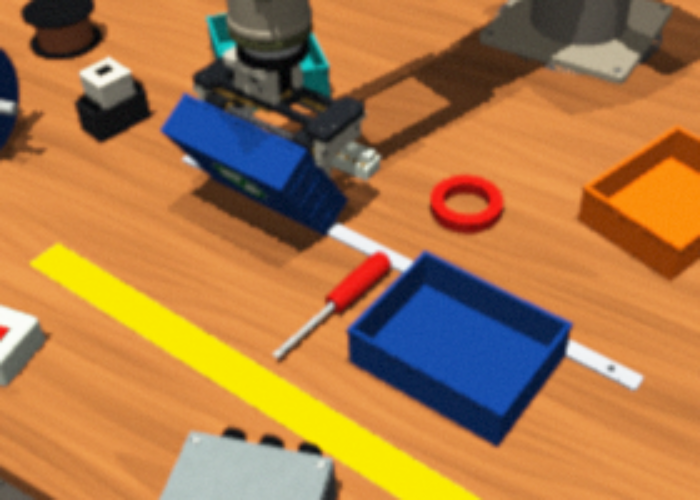

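The right crate is tipped about 60°, and green marks show on its underside at crop (240,180). I tip slightly further and take one enlarged crop to confirm. The left crate is flat again by the strip at crop (460,345).

Call:
{"name": "play_rows", "arguments": {
  "targets": [0.1, 0, 0.1, 0, 0.2, 0, 0.2, 0, 0.3, 0, 0.25, 0, 0.3, 0, 0.25, 0, 0.3, 0, 0.25, 0]
}}

```text
t: 11.12
tool_pos: [0.523, -0.1522, 0.026]
orientation: [0.149, 3.129, -0.002]
force: [8.3, 2.0, 11.9]
opening: 0.093
gripper_force: 7.9
```

Run:
```python
from h import *
st()
c=cam("scene"); fittilt(c,(150,150,250,260),.005,-.156,1.0)
save("s5.png",cv2.resize(c["image"][145:225,170:275],None,fx=7,fy=7,interpolation=cv2.INTER_CUBIC))
```

```text
t 11.12 uwz mm [ -21.8 -153.4] 26.0 yaw err deg 0.05 tilt [ 0.0092 -0.0018] F [ 8.3  2.  11.9]
u,w mm [   0.7252261  -162.61289681] tilt deg 61.5 cost 0.105 green px 38
```

View pics/s5.png

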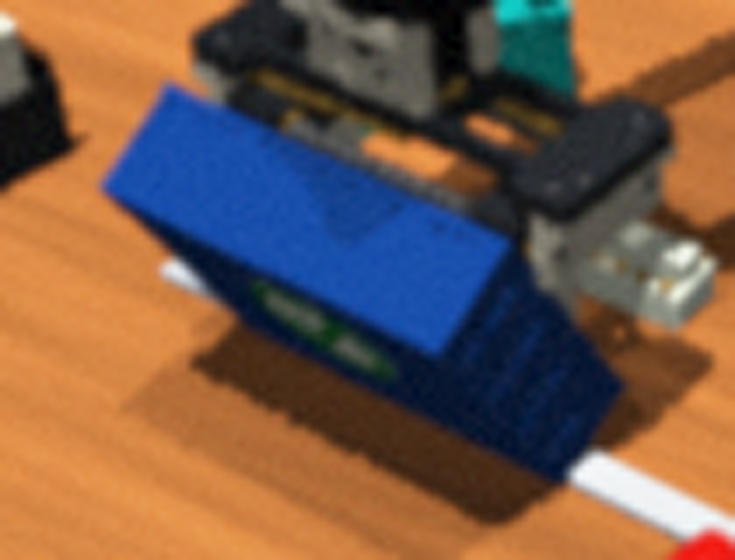

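The crop shows the white disc with green ring and tick at (325,330) on the underside, so the right crate is the stamped one. Letting it down.

Call:
{"name": "play_rows", "arguments": {
  "targets": [-0.7, 0, -0.45, 0, -0.9, 0, -0.75, 0, -1.2, 0, -1.1, 0, -1.55, 0, -1.4, 0, -1.95, 0, -1.65, 0, -2.4, 0, -1.85, 0, -2.85, 0, -1.95, 0, -3.3, 0, -2.0, 0]
}}

```text
t: 11.83
tool_pos: [0.5529, -0.155, 0.0435]
orientation: [0.151, 3.135, -0.001]
force: [6.5, 1.3, 1.5]
opening: 0.0924
gripper_force: 3.2
```

Call:
{"name": "play_rows", "arguments": {
  "targets": [-0.3, 0, 0, 0, -0.6, 0, 0, 0, -1.0, 0, 0, 0, -1.5, 0, 0, 0, -2.2, 0, 0, 0, -2.8, 0, 0, 0, -3.0, 0, 0, 0, -3.0, 0, 0, 0]
}}

```text
t: 12.5
tool_pos: [0.5815, -0.1576, 0.0424]
orientation: [-0.151, -3.138, -0.0]
force: [0.5, 0.8, 0.6]
opening: 0.0926
gripper_force: 0.0
```

Run:
```python
from h import *
st()
```

```text
t 12.5 uwz mm [  36.9 -153.2] 42.4 yaw err deg 0.02 tilt [-0.0003  0.0001] F [0.5 0.8 0.6]
```

Call:
{"name": "play_rows", "arguments": {
  "targets": [-1.5, 0, 1, 0, -3, 0, 2, 0, -4.5, 0, 2.2, 0, -6, 0, 2.2, 0, -7.2, 0, 2.2, 0, -7.8, 0, 2.2, 0, -8.2, 0, 2.2, 0, -8.6, 0, 2.2, 0]
}}

```text
t: 13.17
tool_pos: [0.666, -0.1658, 0.0204]
orientation: [-0.151, -3.136, -0.0]
force: [-3.7, 0.6, 1.9]
opening: 0.0931
gripper_force: 1.6
```

Call:
{"name": "play_rows", "arguments": {
  "targets": [-0.5, 0, 0, 0, -1.2, 0, 0, 0, -1.9, 0, 0, 0, -2.6, 0, 0, 0, -3.3, 0, 0, 0, -4, 0, 0, 0, -4.5, 0, 0, 0, -4.5, 0, 0, 0]
}}

```text
t: 13.83
tool_pos: [0.7129, -0.1703, 0.0209]
orientation: [0.15, 3.137, -0.0]
force: [1.0, 0.1, -0.2]
opening: 0.0929
gripper_force: 0.0
```

Run:
```python
from h import *
go(.1925,-.153,.02)
```

```text
t 13.83 uwz mm [ 168.9 -153.2] 20.9 yaw err deg 0.03 tilt [ 0.0014 -0.0003] F [ 1.   0.1 -0.2]
cm [-2.36  0.02  0.09]
```

Call:
{"name": "play_rows", "arguments": {
  "targets": [-0.4, 0, 0, 0, -0.8, 0, 0, 0, -1.2, 0, 0, 0, -1.6, 0, 0, 0, -1.9, 0, 0, 0, -2.1, 0, 0, 0, -2.3, 0, 0, 0, -2.3, 0, 0, 0]
}}

```text
t: 14.5
tool_pos: [0.7349, -0.1724, 0.0208]
orientation: [0.151, 3.137, -0.0]
force: [-0.8, -0.4, 0.9]
opening: 0.093
gripper_force: 0.1
```

Run:
```python
from h import *
go(.1925,-.153,.02)
```

```text
t 14.5 uwz mm [ 191.  -153.2] 20.8 yaw err deg 0.02 tilt [ 0.0007 -0.0001] F [-0.8 -0.4  0.9]
cm [-0.15  0.02  0.08]
```

Backing off the wall, lifting clear, and retreating towards the robot for an unobstructed view.

Call:
{"name": "play_rows", "arguments": {
  "targets": [1, 0, 0, 0, 2, 0, 0, 0, 3, 0, 0, 0, 3, 0, -3, 0, 3, 0, -7, 0, 3, 0, -11, 0, 3, 0, -15, 0, 4, 0, -18, 0]
}}

```text
t: 15.17
tool_pos: [0.6965, -0.1688, 0.2052]
orientation: [0.15, 3.132, -0.002]
force: [0.7, -0.0, 0.7]
opening: 0.0931
gripper_force: 0.0
```

Call:
{"name": "play_rows", "arguments": {
  "targets": [4, 0, 0, 0, 8, 0, 0, 0, 12, 0, 0, 0, 16, 0, 0, 0, 20, 0, 0, 0, 24, 0, 0, 0, 27, 0, 0, 0, 27, 0, 0, 0]
}}

```text
t: 15.83
tool_pos: [0.4216, -0.1419, 0.2]
orientation: [-0.152, -3.137, 0.0]
force: [-1.0, -0.1, 0.4]
opening: 0.0926
gripper_force: 0.0
```

Run:
```python
from h import *
st()
c=cam("top")
for b,p in(((185,125,281,225),(.632,.13,-.1)),((305,95,402,205),(.68,-.165,-.1))):
    x,f=fitcrate(c,b,p); q=x[:2]; a=np.array([np.cos(x[2]),np.sin(x[2])])*.065
    print(x.round(4),round(f,3),"near u,w",uw(q-a).round(4),"far u-tape",(uw(q+a)[0]-.2041).round(4),"yaw err deg",np.degrees(x[2]+.0963).round(2))
save("fin.png",c["image"]); save("fin2.png",cam("scene")["image"])
```

```text
t 15.83 uwz mm [-123.7 -152.9] 200.0 yaw err deg -0.02 tilt [-0.0011  0.0001] F [-1.  -0.1  0.4]
[ 0.6371  0.1331 -0.1019] 0.245 near u,w [-0.0007  0.1418] far u-tape -0.0748 yaw err deg -0.32
[ 0.6807 -0.1719 -0.0918] 0.046 near u,w [ 0.0721 -0.1582] far u-tape -0.002 yaw err deg 0.26
```

View pics/fin.png

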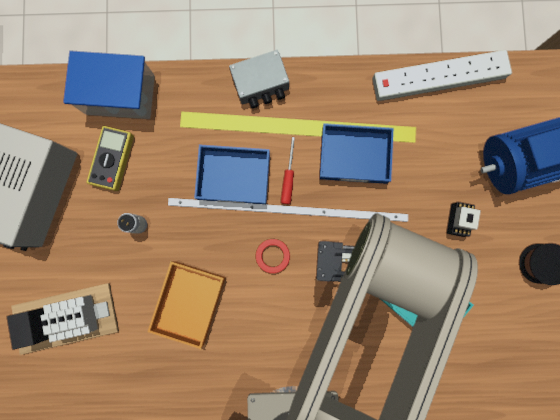

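View pics/fin2.png

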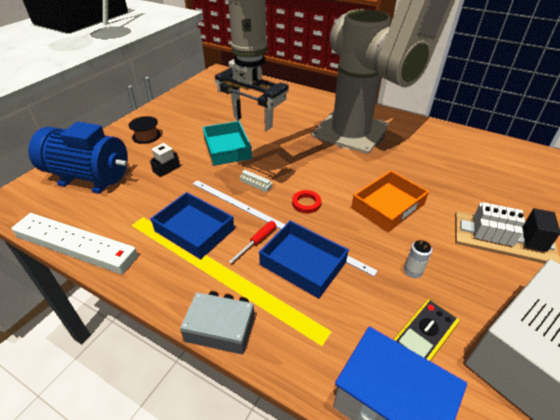

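The stamped crate stands at (356,155) with its far edge on the tape, about 2 mm from its centre line and square within 0.3°. The other crate is flat at the strip at (233,176), the bystanders are unmoved, and the gripper is clear of everything.

```bash
python3 -c "
from h import *
print(workorder.close_job())"
```

```text
the job is handed in; nothing more can be done
None
```

The job is handed in, with no verdict returned: both crates were tipped to about 60° by my camera fits (short of your 70°, as the tilt stalled there both times), the stamp was on the right-hand crate, its far edge now stands about 2 mm from the tape's centre line and square within 0.3°, and the left crate is flat at the strip.

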